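# Clear the shaker and clamp the gel tank

### The arm

A 7-joint arm with a two-finger parallel gripper is mounted at the origin on the work surface. World frame = base frame: x ahead of the robot, y to its left, z up, the work surface at z = 0. Lengths are in m, angles in degrees, forces in N, time in s.
With the tool pointing down it reaches from about 0.4 to 0.75 m from the base axis. Payload 19.5 kg.
Tool frame: the origin (TCP) lies midway between the tips of the shut fingers; the grasp point (between the pads) lies 19 mm behind it (r.grasp_offset is the distance from the TCP to the grasp point, in m); z points along the fingers, y is the line along which they close (so a half turn about z gives the same grasp; the last joint's range is limited). The gripper opens to 85 mm and grips with 20 to 120 N. Pads are 22 mm wide; open, the fingers measure 114 mm over their backs; the gripper's body (76 mm by 85 mm) begins 54 mm behind the grasp point. The pads swing forward as they close: fully open they stand 13 mm farther back than shut.
Start: joints at [-68.05, 40.479, -1.581, 85.061, 1.261, 54.483, -4.326], TCP at [0.237, 0.524, 0.231] pointing down, gripper open.
Joint ranges: [-155.06, 155.06], [-18.47, 123.98], [-90, 86.84], [0, 140.48], [-83.41, 263.41], [0, 116], [-161.91, 161.91]. Speed limits (degrees/s): [108.29, 108.29, 147.25, 147.25, 172.46, 172.46, 172.46].

### API

Orientations are given as [roll, pitch, yaw] about the fixed x, y, z axes, in that order (R = Rz(yaw) Ry(pitch) Rx(roll)).
In Python, from cell import telemetry, grab_frame, calibration, job, r gives the robot as it stands.
- The arm moves only by the tool move_arm, never from a script. Its argument "moves" is a list of rows, each a list of 5 numbers: the opening, from -1 (shut) to 1 (fully open), then the shift along the tool's x, y, z in mm, then the turn about the tool's z in rad. In form: [[claw, dx, dy, dz, yaw], ...]. A call has 1 to 5 rows; each row shifts and turns the commanded pose from where the row before left it, along the tool's axes as they then stand; what a row does not reach is not made up. A row lasts 1/12 s, in which the tool goes at most 41.7 mm and 7.16 degrees, less where a joint would pass 70% of its speed; a pose out of reach is approached as far as the arm can. A call with a gripper value outside its range is refused whole. The fingers move at their own pace and stop on an object; "grip_force" is the grip in N (left out, the last holds). Time passes only in rows, so rows that do not move let the fingers close. It gives the time, the measured TCP pose, the force, the opening and the grip force at its end, in the units of the state.
- telemetry.sense(): the state, without advancing time (a new reading comes with each control period).
- grab_frame(name): name is "scene" or "top"; returns (picture, depth): 400x640x3 uint8, red, green, blue; 400x640 float32, m along the optical axis (not along the pixel's ray), 0 where there is no reading.
- calibration(name): a dict with "K" (3x3 intrinsics, pixels), "dist_coeffs" ([k1, k2, p1, p2, k3] as OpenCV has them; the pictures are not rectified), "view" (4x4, takes a point from world to camera coordinates). Camera axes: x right, y down, z forward; pixel columns grow to the right and rows downward; lengths in m; the calibration is good to about 2 mm. A picture is of the moment at which its call begins. calibration takes no time and is no camera call.
- job.sign_off(): hands the job in; it is judged then, once.
The state is a dict: "clock": time; "joints": joint angles; "qd": joint speeds; "joint_torque": joint torques, N m; "tcp_pos": TCP position; "tool_rot": TCP orientation; "ft_force": force on the tool from outside, world axes, zero at the start; "ft_torque": the same for the moment, N m; "width": opening from 0.0 (shut) to 1.0 (fully open); "grasp_force": force on a finger pad.
Only numpy, scipy, OpenCV 4.12 (cv2) and the standard library are available. Lean on these libraries where they do the work, as an engineer would, in place of code of your own. Each camera call takes 0.05 s, during which the arm holds its last target. There are 200 camera calls.

### The job

A media bottle has been left on the platform shaker, in the way of its sliding clamp bar: take it off and stand it upright in the empty steel tray on the bench. Then slide the clamp bar along its rails until the little gel tank is held snugly, with no play, between the clamp bar and the fixed bar, and let go. Leave the beaker, the tip box and the jar where they are.

Things in the scene. Friction and masses are not known exactly. Their poses are not given: they have to be found in the camera images.
- shaker: platform shaker, fixed to the bench: white base with an aluminium platform 290 (x) by 340 (y) mm, its flat top 65 mm above the bench, an upright end plate at each y end rising to 117 mm, and two steel guide rods (10 mm thick) along y at x = -133 and +133 mm, 100 mm above the bench. Origin: centre of the underside on the bench; z up; the clamp bar slides along its y axis
- fixed_bar (a point): middle of the axis of the fixed black rubber bar (24 mm thick, along the shaker's x, 35 mm above the platform) at the shaker's +y end, at y = +130 mm in the shaker's frame; it does not move
- clamp (a joint): position of the sliding clamp bar in m (0 to 0.165), growing towards the fixed bar. The bar is black rubber, 24 mm thick, along the shaker's x, axis 35 mm above the platform, at y = -110 mm + joint value in the shaker's frame. It slides with about 3 N friction and stays where it is left
- clamp_grip (a point): middle of the black grip block that stands up on the middle of the clamp bar: 30 mm along the bar, 24 mm across it, 42 mm high, over a thinner stem. The point is 52 mm above the bar's axis (152 mm above the bench); the block's top is 18 mm above it
- tank: small gel tank, loose on the platform next to the fixed bar: clear box with a green flat lid, 150 (x, along the bars) by 80 (y) by 60 mm high, about 0.5 kg. Origin: centre of the underside; z up. It starts up to about 25 mm short of the fixed bar and slightly turned
- bottle: amber glass media bottle standing on the platform between clamp bar and tank: body 56 mm in diameter up to 82 mm, neck 30 mm in diameter, black screw cap 38 mm in diameter from 108 to 142 mm height (total height 142 mm), about 0.28 kg. Origin: centre of the underside; z along its axis
- tray: empty square stainless tray, fixed to the bench, 170 by 170 mm, rim 18 mm high, wall and floor 4 to 5 mm thick. Origin: centre of the underside
- beaker: bystander: glass beaker 70 mm in diameter, 90 mm high; origin at the centre of its underside
- tipbox: bystander: grey pipette tip box with white lid, 85 by 120 by 75 mm; origin at the centre of its underside
- jar: bystander: closed round jar 72 mm in diameter, 100 mm high; origin at the centre of its underside

How it is judged:
By the outcome, as a careful person would: the job done as asked, in the order asked, and still so for the second after the job is handed in, with the robot touching nothing.
It also fails if it takes over 58 s, if anything falls off the work surface, if the arm or the gripper's body presses on something with over 40 N, if the wrist force passes 120 N, or if a joint passes its speed limit or range.

## Working session

There is one attempt and no reset: what is moved stays moved. The work goes in short steps, Python scripts to look and compute and a tool call to move; the robot and the scene stay as the last step left them, time stands still between calls to the robot, and variables do not carry over. Pictures are saved under pics/ and viewed, at most 10 in all, crops included, and the job is handed in when it is done.

Besides the shell and the picture viewer there is one more tool, called after "Request:" by a JSON object that holds its "fn" and its "kwargs". move_arm: Moves the arm, as the interface text tells. Its arguments: {"type":"object","properties":{"moves":{"type":"array"},"grip_force":{"type":"number"}},"required":["moves"]}

```bash
mkdir -p pics
python3 - <<'E'
from cell import telemetry, grab_frame, calibration
import cv2,numpy as np
for n in("scene","top"):
    p,d=grab_frame(n); cv2.imwrite(f"pics/{n}0.png",p[...,::-1]); np.save(f"pics/{n}0.npy",d)
    c=calibration(n); print(n,c["K"],c["dist_coeffs"],np.round(c["view"],3))
s=telemetry.sense(); print({k:np.round(v,3) for k,v in s.items()})
E
```

```text
scene [[406.40972353   0.         322.82598293]
 [  0.         406.40972353 204.56181902]
 [  0.           0.           1.        ]] [0.01458115 0.         0.         0.         0.        ] [[ 0.702  0.712 -0.011 -0.437]
 [ 0.58  -0.581 -0.571 -0.286]
 [-0.413  0.395 -0.821  1.435]
 [ 0.     0.     0.     1.   ]]
top [[380.90532843   0.         320.00615331]
 [  0.         380.90532843 201.21064392]
 [  0.           0.           1.        ]] [-0.0851101  0.         0.         0.         0.       ] [[-0.006 -1.     0.017 -0.001]
 [-0.988  0.003 -0.152  0.623]
 [ 0.152 -0.017 -0.988  0.967]
 [ 0.     0.     0.     1.   ]]
{'clock': np.float64(0.1), 'joints': array([-68.05 ,  40.509,  -1.582,  85.08 ,   1.262,  54.482,  -4.327]), 'qd': array([ 0.004, -0.03 , -0.037, -0.139,  0.131,  0.023,  0.101]), 'joint_torque': array([ 1.0000e-03, -8.8431e+01,  1.2370e+00, -2.3646e+01,  1.7000e-02,
        5.0000e-03, -0.0000e+00]), 'tcp_pos': array([0.237, 0.524, 0.231]), 'tool_rot': array([-1.79947e+02,  3.00000e-03,  1.55660e+02]), 'ft_force': array([0.599, 1.292, 0.04 ]), 'ft_torque': array([ 0.011, -0.058,  0.034]), 'grasp_force': np.float64(0.0), 'width': np.float64(0.998)}
```

View pics/scene0.png

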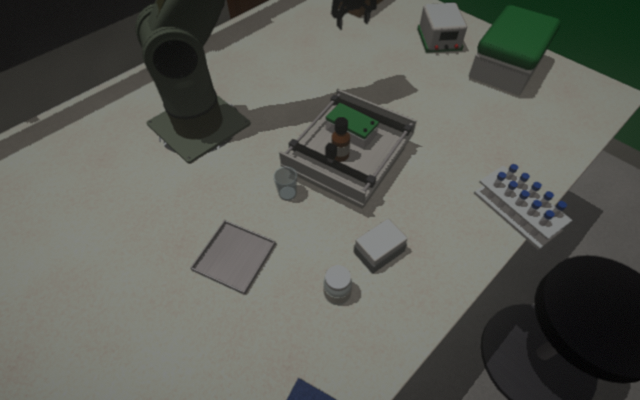

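View pics/top0.png

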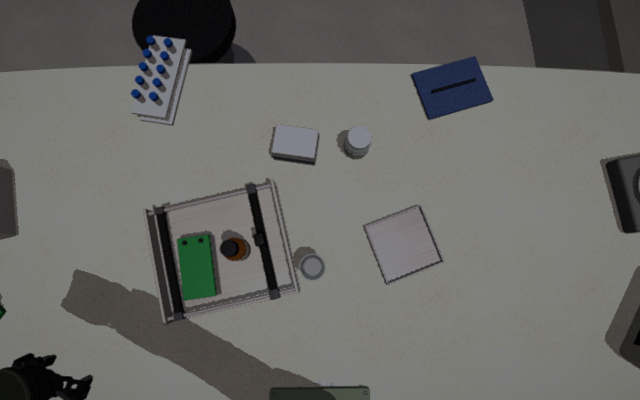

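The scene view shows the robot base at (200,130), shaker at (350,145), tray at (235,256). In the top view, the fixed bar runs (160,210)-(178,315), the clamp bar (252,185)-(275,297) and the tank is at (197,267). The bottle cap is at (232,249), the beaker at (312,266) and the tray at (402,244). I'll enlarge the top view next.

```bash
python3 - <<'E'
import cv2
p=cv2.imread("pics/top0.png"); c=cv2.resize(p[170:330,135:335],None,fx=4,fy=3.75,interpolation=cv2.INTER_CUBIC)
c=cv2.resize(p[175:325,135:335],None,fx=4,fy=4,interpolation=cv2.INTER_CUBIC)
cv2.imwrite("pics/c1.png",cv2.convertScaleAbs(c,alpha=1.6))
p=cv2.imread("pics/top0.png"); c=cv2.resize(p[195:295,350:460],None,fx=5,fy=5,interpolation=cv2.INTER_CUBIC)
cv2.imwrite("pics/c2.png",cv2.convertScaleAbs(c,alpha=1.5))
E
cat > h.py <<'E'
import numpy as np,cv2
from cell import calibration
def px(name,uv,z):
    "pixels -> world points at heights z"
    c=calibration(name);V=np.array(c["view"]);R,t=V[:3,:3],V[:3,3]
    uv=np.array(uv,float).reshape(-1,1,2)
    n=cv2.undistortPoints(uv,np.array(c["K"]),np.array(c["dist_coeffs"]))[:,0]
    d=np.c_[n,np.ones(len(n))]@R; o=-R.T@t
    s=(np.broadcast_to(z,len(d))-o[2])/d[:,2]
    return o+d*s[:,None]
def proj(name,P):
    c=calibration(name);V=np.array(c["view"])
    return cv2.projectPoints(np.array(P,float).reshape(-1,3),cv2.Rodrigues(V[:3,:3])[0],V[:3,3],np.array(c["K"]),np.array(c["dist_coeffs"]))[0][:,0]
E
```

```text
(no output)
```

View pics/c1.png

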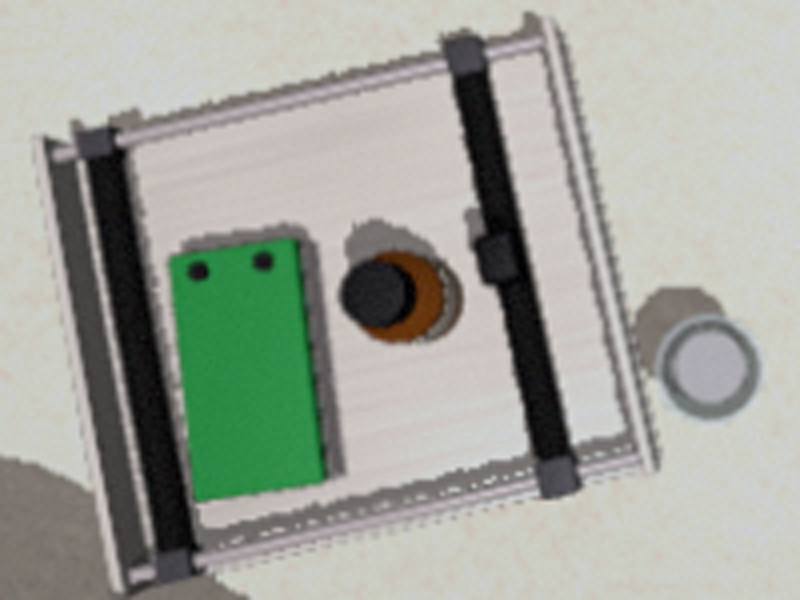

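View pics/c2.png

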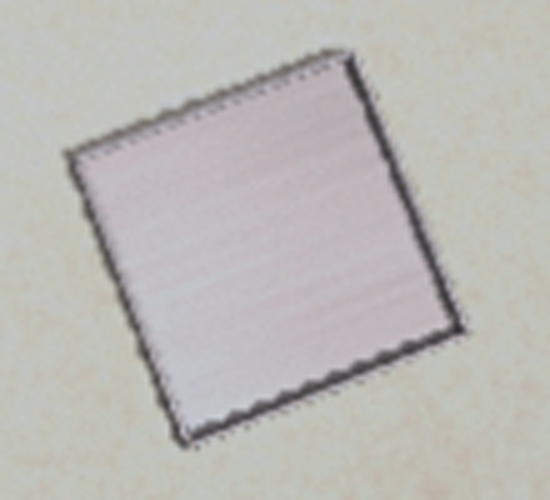

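The enlarged crop c1 shows the cap centre at (378,293) and the grip block top at about (498,258). The lid corners are (170,256), (297,238), (326,482) and (196,500), and the end plates are at x≈36–116 and 553–657. In c2 the tray corners are (68,152), (345,52), (463,328) and (185,445).

Run:
```python
from h import *
f=lambda a:np.array(a)/4+[135,175]
g=lambda a:np.array(a)/5+[350,195]
P=px("top",f([(36,138),(116,592),(657,470),(553,18)]),.117); print("plates",P.round(4),P.mean(0).round(4))
e=P[3]-P[0]+P[2]-P[1]; print("yaw of -y axis",np.degrees(np.arctan2(-e[1],-e[0]))-90, [np.linalg.norm(P[i]-P[(i+1)%4]).round(4) for i in range(4)])
T=px("top",f([(170,256),(297,238),(326,482),(196,500)]),.125); print("tank",T.round(4),T.mean(0).round(4),[np.linalg.norm(T[i]-T[(i+1)%4]).round(4) for i in range(4)])
e=T[0]-T[3]+T[1]-T[2]; print("tank yaw",np.degrees(np.arctan2(e[1],e[0])))
print("cap",px("top",f([(378,293)]),.207)); print("grip top",px("top",f([(498,258)]),.170))
R=px("top",g([(68,152),(345,52),(463,328),(185,445)]),.018); print("tray",R.round(4),R.mean(0).round(4),[np.linalg.norm(R[i]-R[(i+1)%4]).round(4) for i in range(4)])
print("beaker",px("top",f([(710,368)]),.09), "bars", px("top",f([(465,50),(560,475),(97,140),(175,563)]),.112).round(4))
# depth checks
d=np.load("pics/top0.npy"); 
c=calibration("top");V=np.array(c["view"])
import cv2
for n,q in (("cap",(378,293)),("grip",(498,258)),("lid",(245,370))):
    u=f(q); z=d[int(round(u[1])),int(round(u[0]))]
    nn=cv2.undistortPoints(u.reshape(1,1,2),np.array(c["K"]),np.array(c["dist_coeffs"]))[0,0]
    print(n,(V[:3,:3].T@(np.r_[nn,1]*z-V[:3,3])).round(4))
```

```text
plates [[0.593  0.438  0.117 ]
 [0.3177 0.3745 0.117 ]
 [0.391  0.049  0.117 ]
 [0.668  0.1145 0.117 ]] [0.4924 0.244  0.117 ]
yaw of -y axis 12.865574036023645 [np.float64(0.2826), np.float64(0.3337), np.float64(0.2846), np.float64(0.332)]
tank [[0.5193 0.346  0.125 ]
 [0.5303 0.2681 0.125 ]
 [0.3847 0.2462 0.125 ]
 [0.3736 0.3245 0.125 ]] [0.452  0.2962 0.125 ] [np.float64(0.0788), np.float64(0.1473), np.float64(0.079), np.float64(0.1473)]
tank yaw 8.470640494601064
cap [[0.49458462 0.19956488 0.207     ]]
grip top [[0.51569708 0.13878764 0.17      ]]
tray [[ 0.5608 -0.1223  0.018 ]
 [ 0.6153 -0.2777  0.018 ]
 [ 0.4633 -0.3368  0.018 ]
 [ 0.4029 -0.1821  0.018 ]] [ 0.5106 -0.2297  0.018 ] [np.float64(0.1647), np.float64(0.1631), np.float64(0.166), np.float64(0.1689)]
beaker [[0.45106527 0.01706282 0.09      ]] bars [[0.6487 0.17   0.112 ]
 [0.3878 0.1077 0.112 ]
 [0.5924 0.4008 0.112 ]
 [0.3346 0.3406 0.112 ]]
cap [0.4945 0.1992 0.2087]
grip [0.5157 0.1388 0.1701]
lid [0.4508 0.2971 0.1253]
```

Request:
{"fn": "move_arm", "kwargs": {"moves": [[1,0,0,-5,0.115],[1,0,0,-5,0.115],[1,0,0,-5,0.115],[1,0,0,-5,0.115],[1,0,0,-5,0.115]], "grip_force": 40}}

```text
clock: 0.52
tcp_pos: [0.2369, 0.5238, 0.2563]
tool_rot: [-180.0, 0.0, 122.4]
ft_force: [-0.5, 0.5, -0.9]
width: 0.999
grasp_force: 0.0
```

Request:
{"fn": "move_arm", "kwargs": {"moves": [[1,0,0,-5,0.115],[1,0,0,-5,0.115],[1,0,0,0,0.115],[1,0,0,0,0]]}}

```text
clock: 0.85
tcp_pos: [0.2368, 0.5239, 0.2662]
tool_rot: [-180.0, 0.0, 102.6]
ft_force: [-0.6, 0.1, 0.3]
width: 1.002
grasp_force: 0.0
```

Request:
{"fn": "move_arm", "kwargs": {"moves": [[1,-31,15,0,0],[1,-31,15,0,0],[1,-31,15,0,0],[1,-31,15,0,0],[1,-31,15,0,0]]}}

```text
clock: 1.27
tcp_pos: [0.3454, 0.3882, 0.2661]
tool_rot: [-180.0, 0.0, 103.2]
ft_force: [1.6, 0.7, -0.1]
width: 0.998
grasp_force: 0.0
```

Request:
{"fn": "move_arm", "kwargs": {"moves": [[1,-31,15,0,0],[1,-31,15,0,0],[1,-31,15,0,0],[1,-31,15,0,0],[1,-31,15,0,0]]}}

```text
clock: 1.68
tcp_pos: [0.4533, 0.2538, 0.2661]
tool_rot: [-180.0, 0.0, 103.2]
ft_force: [1.0, 0.6, 0.6]
width: 1.0
grasp_force: 0.0
```

Request:
{"fn": "move_arm", "kwargs": {"moves": [[1,-31,14,0,0],[1,-31,14,0,0],[1,0,0,0,0],[1,0,0,0,0]]}}

```text
clock: 2.02
tcp_pos: [0.4945, 0.1996, 0.2659]
tool_rot: [-180.0, 0.0, 103.0]
ft_force: [-0.8, 0.0, 0.0]
width: 1.001
grasp_force: 0.0
```

Request:
{"fn": "move_arm", "kwargs": {"moves": [[1,0,0,35,0],[1,0,0,35,0],[1,0,0,15,0],[1,0,0,10,0],[1,0,0,0,0]]}}

```text
clock: 2.43
tcp_pos: [0.4924, 0.2019, 0.1694]
tool_rot: [-179.8, 0.0, 103.2]
ft_force: [-0.4, -0.3, -0.3]
width: 0.999
grasp_force: 0.0
```

Request:
{"fn": "move_arm", "kwargs": {"moves": [[-1,0,0,0,0],[-1,0,0,0,0],[-1,0,0,0,0],[-1,0,0,0,0],[-1,0,0,0,0]], "grip_force": 40}}

```text
clock: 2.85
tcp_pos: [0.4941, 0.2015, 0.1721]
tool_rot: [179.9, -0.0, 103.0]
ft_force: [-1.1, 1.0, 7.5]
width: 0.435
grasp_force: 39.4
```

Request:
{"fn": "move_arm", "kwargs": {"moves": [[-1,0,0,0,0],[-1,0,0,0,0],[-1,0,0,0,0],[-1,0,0,0,0],[-1,0,0,0,0]]}}

```text
clock: 3.27
tcp_pos: [0.4941, 0.2015, 0.172]
tool_rot: [179.9, -0.0, 103.0]
ft_force: [-0.6, -0.2, 7.0]
width: 0.437
grasp_force: 39.4
```

Request:
{"fn": "move_arm", "kwargs": {"moves": [[-1,0,0,-10,0],[-1,0,0,-20,0],[-1,0,0,-30,0],[-1,0,0,-30,0],[-1,0,0,-30,0]]}}

```text
clock: 3.68
tcp_pos: [0.4934, 0.2011, 0.2929]
tool_rot: [-180.0, 0.0, 103.0]
ft_force: [0.1, 0.2, -3.8]
width: 0.436
grasp_force: 41.2
```

Request:
{"fn": "move_arm", "kwargs": {"moves": [[-1,0,0,-20,0],[-1,0,0,-10,0],[-1,0,0,0,0],[-1,0,0,0,0]]}}

```text
clock: 4.02
tcp_pos: [0.4936, 0.2012, 0.3211]
tool_rot: [-180.0, -0.0, 103.0]
ft_force: [-0.2, -0.2, -3.9]
width: 0.434
grasp_force: 41.4
```

Run:
```python
from h import *
from cell import grab_frame,telemetry
p,d=grab_frame("scene"); q,_=grab_frame("top")
a=cv2.resize(p[70:220,260:430],None,fx=2.3,fy=2.3,interpolation=cv2.INTER_CUBIC);b=cv2.resize(q[175:325,135:305],None,fx=2.3,fy=2.3,interpolation=cv2.INTER_CUBIC)
cv2.imwrite("pics/l1.png",cv2.convertScaleAbs(np.hstack([a,b])[...,::-1],alpha=1.6))
s=telemetry.sense();print(s["tcp_pos"],s["tool_rot"],s["ft_force"],s["width"])
```

```text
[0.49341708 0.20114085 0.32035863] [-1.79912070e+02  1.82567115e-02  1.02956017e+02] [ 0.19609151 -0.33842201 -4.24627726] 0.4339598421715223
```

View pics/l1.png

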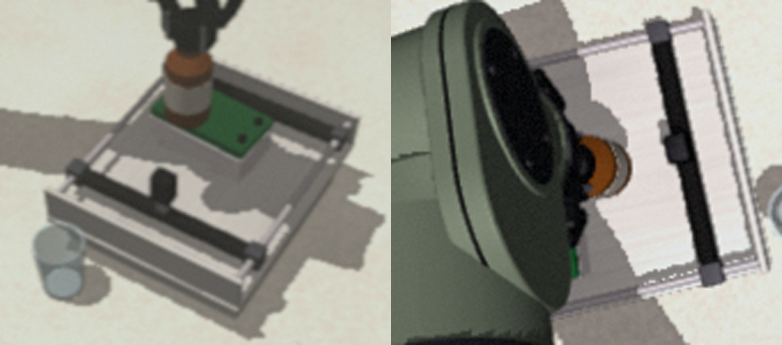

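The bottle hangs upright in the gripper at about (188,85) in the left crop, clear of the tank and the clamp. I'm carrying it to the tray.

Request:
{"fn": "move_arm", "kwargs": {"moves": [[-1,-10,-2,0,0],[-1,-20,-4,0,0],[-1,-30,-6,0,0],[-1,-30,-6,0,0],[-1,-30,-6,0,0]]}}

```text
clock: 4.53
tcp_pos: [0.4968, 0.0769, 0.3207]
tool_rot: [-179.9, 0.0, 102.9]
ft_force: [0.1, -0.3, -3.9]
width: 0.431
grasp_force: 41.2
```

Request:
{"fn": "move_arm", "kwargs": {"moves": [[-1,-30,-6,0,0],[-1,-30,-6,0,0],[-1,-30,-6,0,0],[-1,-30,-6,0,0],[-1,-30,-6,0,0]]}}

```text
clock: 4.95
tcp_pos: [0.501, -0.0762, 0.3208]
tool_rot: [-179.9, -0.0, 102.9]
ft_force: [0.4, 0.3, -3.3]
width: 0.437
grasp_force: 41.2
```

Request:
{"fn": "move_arm", "kwargs": {"moves": [[-1,-30,-6,0,0],[-1,-30,-6,0,0],[-1,-30,-6,0,0],[-1,-20,-3,0,0],[-1,-12,-1,0,0]]}}

```text
clock: 5.37
tcp_pos: [0.5065, -0.2011, 0.3206]
tool_rot: [-179.9, 0.0, 102.8]
ft_force: [-1.0, -0.5, -3.0]
width: 0.435
grasp_force: 41.2
```

Request:
{"fn": "move_arm", "kwargs": {"moves": [[-1,0,0,0,0],[-1,0,0,0,0]]}}

```text
clock: 5.53
tcp_pos: [0.5073, -0.1978, 0.3207]
tool_rot: [-180.0, -0.0, 102.9]
ft_force: [-0.2, 0.2, -3.9]
width: 0.434
grasp_force: 41.2
```

Request:
{"fn": "move_arm", "kwargs": {"moves": [[-1,-16,-2,0,0],[-1,-16,-2,10,0],[-1,0,0,25,0],[-1,0,0,35,0],[-1,0,0,35,0]]}}

```text
clock: 5.95
tcp_pos: [0.511, -0.2287, 0.2154]
tool_rot: [179.9, 0.0, 103.0]
ft_force: [1.0, 0.5, -5.0]
width: 0.435
grasp_force: 41.3
```

Request:
{"fn": "move_arm", "kwargs": {"moves": [[-1,0,0,35,0],[-1,0,0,25,0],[-1,0,0,15,0],[-1,0,0,10,0],[-1,0,0,0,0]]}}

```text
clock: 6.37
tcp_pos: [0.5104, -0.2287, 0.1299]
tool_rot: [-179.9, -0.1, 103.0]
ft_force: [-0.5, -0.1, -3.9]
width: 0.43
grasp_force: 41.1
```

Request:
{"fn": "move_arm", "kwargs": {"moves": [[-1,0,0,7,0],[-1,0,0,6,0],[-1,0,0,2,0],[-1,0,0,0,0],[-1,0,0,0,0]]}}

```text
clock: 6.78
tcp_pos: [0.511, -0.23, 0.1167]
tool_rot: [180.0, 0.0, 102.9]
ft_force: [-0.6, -0.4, -2.9]
width: 0.432
grasp_force: 41.3
```

Request:
{"fn": "move_arm", "kwargs": {"moves": [[-1,0,0,1,0],[-1,0,0,0,0]]}}

```text
clock: 6.95
tcp_pos: [0.5109, -0.23, 0.1155]
tool_rot: [180.0, 0.0, 102.9]
ft_force: [0.2, -0.5, -3.0]
width: 0.432
grasp_force: 41.3
```

Request:
{"fn": "move_arm", "kwargs": {"moves": [[-1,0,0,1,0],[-1,0,0,0,0]]}}

```text
clock: 7.12
tcp_pos: [0.5108, -0.2299, 0.1143]
tool_rot: [180.0, 0.0, 102.9]
ft_force: [-0.3, -0.7, -2.8]
width: 0.432
grasp_force: 41.3
```

Request:
{"fn": "move_arm", "kwargs": {"moves": [[-1,0,0,1,0],[-1,0,0,0,0]]}}

```text
clock: 7.28
tcp_pos: [0.5108, -0.2299, 0.1132]
tool_rot: [-180.0, -0.0, 102.9]
ft_force: [-0.4, 0.3, -2.8]
width: 0.435
grasp_force: 41.3
```

Request:
{"fn": "move_arm", "kwargs": {"moves": [[-1,0,0,1,0],[-1,0,0,0,0]]}}

```text
clock: 7.45
tcp_pos: [0.5108, -0.2299, 0.1122]
tool_rot: [-180.0, -0.0, 102.9]
ft_force: [0.2, -0.4, -3.5]
width: 0.436
grasp_force: 41.3
```

Request:
{"fn": "move_arm", "kwargs": {"moves": [[-1,0,0,1,0],[-1,0,0,0,0]]}}

```text
clock: 7.62
tcp_pos: [0.5108, -0.2299, 0.1112]
tool_rot: [-180.0, -0.0, 102.9]
ft_force: [0.4, 1.1, -3.7]
width: 0.435
grasp_force: 41.3
```

Request:
{"fn": "move_arm", "kwargs": {"moves": [[-1,0,0,1,0],[-1,0,0,0,0]]}}

```text
clock: 7.78
tcp_pos: [0.511, -0.2301, 0.1111]
tool_rot: [180.0, 0.0, 102.9]
ft_force: [-2.6, 2.1, 12.6]
width: 0.433
grasp_force: 42.8
```

Request:
{"fn": "move_arm", "kwargs": {"moves": [[-1,0,0,1,0],[-1,0,0,0,0]]}}

```text
clock: 7.95
tcp_pos: [0.5111, -0.2302, 0.111]
tool_rot: [179.9, 0.1, 102.9]
ft_force: [-6.5, 3.9, 32.1]
width: 0.433
grasp_force: 44.7
```

Request:
{"fn": "move_arm", "kwargs": {"moves": [[-1,0,0,-1.5,0],[-1,0,0,0,0]]}}

```text
clock: 8.12
tcp_pos: [0.5109, -0.23, 0.1112]
tool_rot: [180.0, 0.0, 102.9]
ft_force: [0.8, -0.0, -4.0]
width: 0.431
grasp_force: 41.2
```

Request:
{"fn": "move_arm", "kwargs": {"moves": [[0,0,0,0,0],[0.2,0,0,0,0],[0.5,0,0,0,0],[1,0,0,0,0],[1,0,0,0,0]]}}

```text
clock: 8.53
tcp_pos: [0.5108, -0.23, 0.1108]
tool_rot: [-180.0, 0.0, 102.9]
ft_force: [-0.1, 0.2, 0.4]
width: 0.99
grasp_force: 0.0
```

Request:
{"fn": "move_arm", "kwargs": {"moves": [[1,0,0,0,0],[1,0,0,0,0],[1,0,0,0,0]]}}

```text
clock: 8.78
tcp_pos: [0.5108, -0.23, 0.1108]
tool_rot: [-180.0, 0.0, 102.9]
ft_force: [-0.5, 1.1, -0.0]
width: 0.999
grasp_force: 0.0
```

Request:
{"fn": "move_arm", "kwargs": {"moves": [[1,0,0,-15,0],[1,0,0,-25,0],[1,0,0,-35,0],[1,0,0,-35,0],[1,0,0,-35,0]]}}

```text
clock: 9.2
tcp_pos: [0.5105, -0.2298, 0.2576]
tool_rot: [-180.0, 0.0, 102.9]
ft_force: [0.6, 0.6, -0.2]
width: 1.001
grasp_force: 0.0
```

Request:
{"fn": "move_arm", "kwargs": {"moves": [[1,15,3,0,0],[1,30,7.5,0,0],[1,30,7.5,0,0],[1,30,7.5,0,0],[1,30,7.5,0,0]]}}

```text
clock: 9.62
tcp_pos: [0.5125, -0.0896, 0.2559]
tool_rot: [180.0, 0.0, 102.9]
ft_force: [0.2, -0.7, 0.6]
width: 0.997
grasp_force: 0.0
```

Request:
{"fn": "move_arm", "kwargs": {"moves": [[1,30,7.5,0,0],[1,30,7.5,0,0],[1,30,7.5,0,0],[1,30,7.5,0,0],[1,30,7.5,0,0]]}}

```text
clock: 10.03
tcp_pos: [0.5154, 0.0652, 0.2559]
tool_rot: [180.0, 0.0, 102.9]
ft_force: [0.2, -0.2, 0.0]
width: 1.0
grasp_force: 0.0
```

Request:
{"fn": "move_arm", "kwargs": {"moves": [[1,30,7.5,0,0],[1,28,7,0,0],[1,15,3,0,0],[1,0,0,0,0],[1,0,0,0,0]]}}

```text
clock: 10.45
tcp_pos: [0.5162, 0.139, 0.2557]
tool_rot: [-180.0, 0.0, 103.0]
ft_force: [0.1, -0.4, 0.4]
width: 0.998
grasp_force: 0.0
```

Run:
```python
from h import *
from cell import grab_frame,telemetry
p,d=grab_frame("scene"); q,_=grab_frame("top")
a=cv2.resize(p[70:300,180:430],None,fx=2,fy=2,interpolation=cv2.INTER_CUBIC);b=cv2.resize(q[200:300,350:470],None,fx=2,fy=2)
b=cv2.copyMakeBorder(b,0,a.shape[0]-b.shape[0],0,0,cv2.BORDER_CONSTANT)
cv2.imwrite("pics/l2.png",cv2.convertScaleAbs(np.hstack([a,b])[...,::-1],alpha=1.6))
s=telemetry.sense();print(s["tcp_pos"],s["tool_rot"],s["ft_force"],s["joints"].round(1) if hasattr(s["joints"],"round") else s["joints"])
```

```text
[0.51646391 0.13768563 0.25587037] [-1.79997964e+02  3.30053803e-02  1.02888430e+02] [-0.39204558  0.10674126 -0.4447468 ] [-25.9  36.1  14.   91.6 -10.2  53.6   4.5]
```

View pics/l2.png

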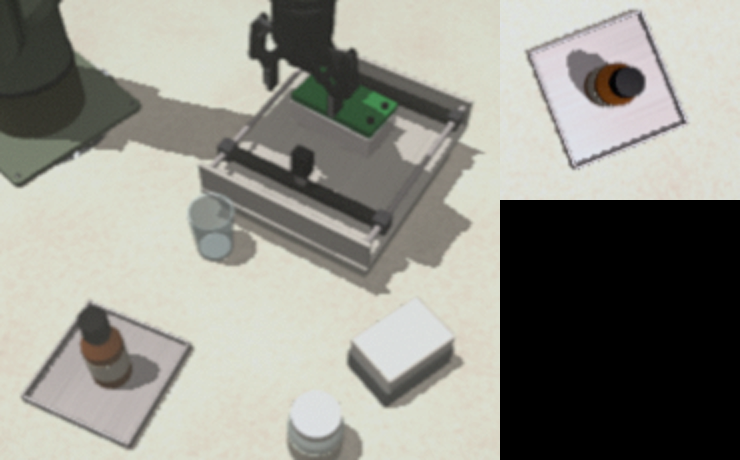

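The bottle stands upright in the middle of the tray, at (105,350) in the left crop, and the gripper is above the grip block. I'm going down to grip it.

Request:
{"fn": "move_arm", "kwargs": {"moves": [[1,0,0,15,0],[1,0,0,30,0],[1,0,0,30,0],[1,0,0,25,0],[1,0,0,13,0]]}}

```text
clock: 10.97
tcp_pos: [0.5157, 0.1372, 0.1404]
tool_rot: [-179.8, 0.0, 102.9]
ft_force: [0.2, 0.9, -0.5]
width: 1.0
grasp_force: 0.0
```

Request:
{"fn": "move_arm", "kwargs": {"moves": [[1,0,0,8,0],[1,0,0,0,0],[1,0,0,0,0]]}}

```text
clock: 11.22
tcp_pos: [0.5167, 0.1381, 0.1354]
tool_rot: [180.0, 0.0, 102.9]
ft_force: [0.3, 0.1, -0.2]
width: 0.997
grasp_force: 0.0
```

Request:
{"fn": "move_arm", "kwargs": {"moves": [[-1,0,0,0,0],[-1,0,0,0,0],[-1,0,0,0,0],[-1,0,0,0,0],[-1,0,0,0,0]], "grip_force": 50}}

```text
clock: 11.63
tcp_pos: [0.5156, 0.1385, 0.1352]
tool_rot: [-179.9, -0.0, 103.0]
ft_force: [3.7, 2.9, 15.4]
width: 0.346
grasp_force: 47.9
```

Request:
{"fn": "move_arm", "kwargs": {"moves": [[-1,0,0,0,0],[-1,0,0,0,0],[-1,0,0,0,0]]}}

```text
clock: 11.88
tcp_pos: [0.5157, 0.1385, 0.1352]
tool_rot: [-179.9, -0.0, 103.0]
ft_force: [-7.3, -2.2, 12.2]
width: 0.346
grasp_force: 50.2
```

Request:
{"fn": "move_arm", "kwargs": {"moves": [[-1,3,0,0,0],[-1,6,0,0,0],[-1,9,0,0,0],[-1,9,0,0,0],[-1,9,0,0,0]]}}

```text
clock: 12.3
tcp_pos: [0.5076, 0.1734, 0.1352]
tool_rot: [-179.9, 0.0, 102.9]
ft_force: [-7.8, -6.1, 12.0]
width: 0.34
grasp_force: 50.3
```

Request:
{"fn": "move_arm", "kwargs": {"moves": [[-1,9,0,0,0],[-1,9,0,0,0],[-1,9,0,0,0],[-1,9,0,0,0],[-1,9,0,0,0]]}}

```text
clock: 12.72
tcp_pos: [0.4973, 0.2173, 0.1352]
tool_rot: [-179.9, 0.0, 102.9]
ft_force: [-9.1, -5.3, 13.9]
width: 0.343
grasp_force: 50.4
```

Request:
{"fn": "move_arm", "kwargs": {"moves": [[-1,7,0,0,0],[-1,6,0,0,0],[-1,5,0,0,0],[-1,4,0,0,0],[-1,4,0,0,0]]}}

```text
clock: 13.13
tcp_pos: [0.4914, 0.2426, 0.1352]
tool_rot: [-179.9, 0.0, 103.0]
ft_force: [-10.6, -6.1, 14.4]
width: 0.345
grasp_force: 50.5
```

Request:
{"fn": "move_arm", "kwargs": {"moves": [[-1,3,0,0,0],[-1,3,0,0,0],[-1,3,0,0,0],[-1,3,0,0,0],[-1,3,0,0,0]]}}

```text
clock: 13.55
tcp_pos: [0.4881, 0.2569, 0.1352]
tool_rot: [-179.9, 0.0, 102.9]
ft_force: [-10.0, -10.0, 15.0]
width: 0.343
grasp_force: 50.6
```

Request:
{"fn": "move_arm", "kwargs": {"moves": [[-1,1.5,0,0,0],[-1,1.5,0,0,0],[-1,1.5,0,0,0],[-1,1.5,0,0,0],[-1,0,0,0,0]]}}

```text
clock: 13.97
tcp_pos: [0.4867, 0.2629, 0.1352]
tool_rot: [-179.9, 0.0, 103.0]
ft_force: [-10.8, -4.9, 14.6]
width: 0.344
grasp_force: 50.6
```

Request:
{"fn": "move_arm", "kwargs": {"moves": [[-1,1,0,0,0],[-1,1,0,0,0],[-1,0,0,0,0]]}}

```text
clock: 14.22
tcp_pos: [0.4863, 0.2647, 0.1353]
tool_rot: [-179.9, 0.0, 103.0]
ft_force: [-11.4, -6.2, 14.6]
width: 0.344
grasp_force: 50.6
```

Request:
{"fn": "move_arm", "kwargs": {"moves": [[-1,1,0,0,0],[-1,0,0,0,0]]}}

```text
clock: 14.38
tcp_pos: [0.486, 0.2657, 0.1352]
tool_rot: [-179.9, 0.0, 102.9]
ft_force: [-10.7, -6.9, 14.9]
width: 0.344
grasp_force: 50.6
```

Request:
{"fn": "move_arm", "kwargs": {"moves": [[-1,1,0,0,0],[-1,0,0,0,0]]}}

```text
clock: 14.55
tcp_pos: [0.4858, 0.2666, 0.1352]
tool_rot: [-179.9, 0.0, 102.9]
ft_force: [-10.5, -7.3, 15.3]
width: 0.346
grasp_force: 50.6
```

Request:
{"fn": "move_arm", "kwargs": {"moves": [[-1,1,0,0,0],[-1,0,0,0,0]]}}

```text
clock: 14.72
tcp_pos: [0.4856, 0.2676, 0.1352]
tool_rot: [-179.9, 0.0, 102.9]
ft_force: [-10.5, -6.8, 14.9]
width: 0.344
grasp_force: 50.6
```

Request:
{"fn": "move_arm", "kwargs": {"moves": [[-1,1,0,0,0],[-1,0,0,0,0]]}}

```text
clock: 14.88
tcp_pos: [0.4854, 0.2685, 0.1352]
tool_rot: [-179.9, 0.0, 102.9]
ft_force: [-10.7, -5.8, 14.9]
width: 0.34
grasp_force: 50.6
```

Request:
{"fn": "move_arm", "kwargs": {"moves": [[-1,0.7,0,0,0],[-1,0,0,0,0]]}}

```text
clock: 15.05
tcp_pos: [0.4852, 0.2692, 0.1352]
tool_rot: [-179.9, 0.1, 102.9]
ft_force: [-11.8, -8.1, 14.7]
width: 0.341
grasp_force: 50.6
```

Request:
{"fn": "move_arm", "kwargs": {"moves": [[-1,0.7,0,0,0],[-1,0,0,0,0]]}}

```text
clock: 15.22
tcp_pos: [0.4851, 0.2697, 0.1352]
tool_rot: [-179.9, 0.1, 102.9]
ft_force: [-11.5, -9.0, 14.6]
width: 0.346
grasp_force: 50.6
```

Request:
{"fn": "move_arm", "kwargs": {"moves": [[-1,0.7,0,0,0],[-1,0,0,0,0]]}}

```text
clock: 15.38
tcp_pos: [0.4851, 0.2697, 0.1352]
tool_rot: [-179.9, 0.1, 102.9]
ft_force: [-10.3, -12.5, 15.1]
width: 0.345
grasp_force: 50.8
```

Request:
{"fn": "move_arm", "kwargs": {"moves": [[-1,0.7,0,0,0],[-1,0,0,0,0]]}}

```text
clock: 15.55
tcp_pos: [0.4851, 0.2697, 0.1352]
tool_rot: [-179.8, 0.2, 102.9]
ft_force: [-10.6, -16.7, 16.7]
width: 0.346
grasp_force: 50.9
```

Request:
{"fn": "move_arm", "kwargs": {"moves": [[-1,0.7,0,0,0],[-1,0,0,0,0],[-1,0,0,0,0],[-1,0,0,0,0]]}}

```text
clock: 15.88
tcp_pos: [0.4851, 0.2697, 0.1352]
tool_rot: [-179.8, 0.2, 102.9]
ft_force: [-9.7, -20.2, 16.4]
width: 0.341
grasp_force: 51.0
```

Run:
```python
from h import *
from cell import grab_frame
p,d=grab_frame("scene"); q,_=grab_frame("top")
a=cv2.resize(p[80:210,270:430],None,fx=2.5,fy=2.5,interpolation=cv2.INTER_CUBIC);b=cv2.resize(q[175:325,135:300],None,fx=2.4,fy=325/150,interpolation=cv2.INTER_CUBIC)
cv2.imwrite("pics/l3.png",cv2.convertScaleAbs(np.hstack([a,b])[...,::-1],alpha=1.8))
```

```text
(no output)
```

View pics/l3.png

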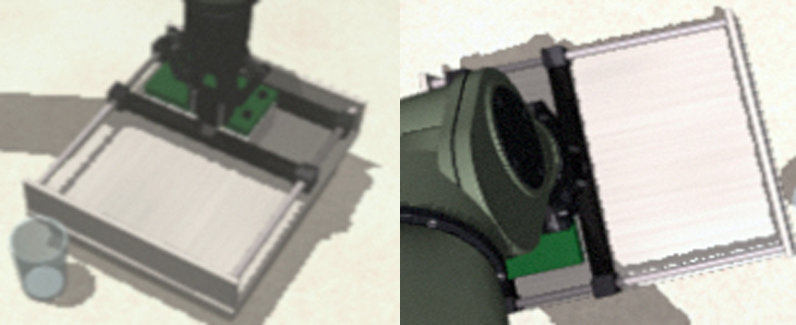

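The clamp bar is up against the tank across its length, and the joint has stopped with the force rising to about 20 N. I'm releasing it and retreating upward.

Request:
{"fn": "move_arm", "kwargs": {"moves": [[-0.1,0,0,0,0],[0.3,0,0,0,0],[1,0,0,0,0],[1,0,0,0,0],[1,0,0,0,0]]}}

```text
clock: 16.4
tcp_pos: [0.4856, 0.2728, 0.1348]
tool_rot: [180.0, -0.0, 103.0]
ft_force: [-0.5, -0.9, -0.3]
width: 0.981
grasp_force: 0.0
```

Request:
{"fn": "move_arm", "kwargs": {"moves": [[1,0,0,0,0],[1,0,0,0,0]]}}

```text
clock: 16.57
tcp_pos: [0.4855, 0.2727, 0.1348]
tool_rot: [-180.0, 0.0, 103.0]
ft_force: [-0.3, -0.8, -0.1]
width: 0.999
grasp_force: 0.0
```

Request:
{"fn": "move_arm", "kwargs": {"moves": [[1,0,0,-10,0],[1,0,0,-20,0],[1,0,0,-30,0],[1,0,0,-30,0],[1,0,0,-30,0]]}}

```text
clock: 16.98
tcp_pos: [0.4854, 0.2725, 0.257]
tool_rot: [180.0, 0.0, 102.9]
ft_force: [-0.9, -0.4, -0.2]
width: 0.997
grasp_force: 0.0
```

Request:
{"fn": "move_arm", "kwargs": {"moves": [[1,35,0,0,0],[1,35,0,0,0],[1,35,0,0,0],[1,35,0,0,0],[1,35,0,0,0]]}}

```text
clock: 17.4
tcp_pos: [0.4456, 0.4448, 0.2558]
tool_rot: [180.0, -0.0, 103.0]
ft_force: [0.2, -0.6, 0.6]
width: 0.998
grasp_force: 0.0
```

Request:
{"fn": "move_arm", "kwargs": {"moves": [[1,35,-15,0,0],[1,35,-15,0,0],[1,35,-15,0,0],[1,0,-15,0,0],[1,0,0,0,0]]}}

```text
clock: 17.82
tcp_pos: [0.3607, 0.5338, 0.2552]
tool_rot: [-179.9, -0.0, 103.2]
ft_force: [0.4, 0.3, 0.3]
width: 1.0
grasp_force: 0.0
```

Run:
```python
from h import *
from cell import grab_frame
p,d=grab_frame("scene"); q,_=grab_frame("top")
cv2.imwrite("pics/top4.png",q[...,::-1])
a=cv2.resize(p[80:210,270:430],None,fx=2,fy=2,interpolation=cv2.INTER_CUBIC);b=cv2.resize(q[175:325,140:260],None,fx=4,fy=4,interpolation=cv2.INTER_CUBIC)
a=cv2.copyMakeBorder(a,0,b.shape[0]-a.shape[0],0,0,cv2.BORDER_CONSTANT)
cv2.imwrite("pics/l4.png",cv2.convertScaleAbs(np.hstack([b,a])[...,::-1],alpha=1.8))
```

```text
(no output)
```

View pics/l4.png

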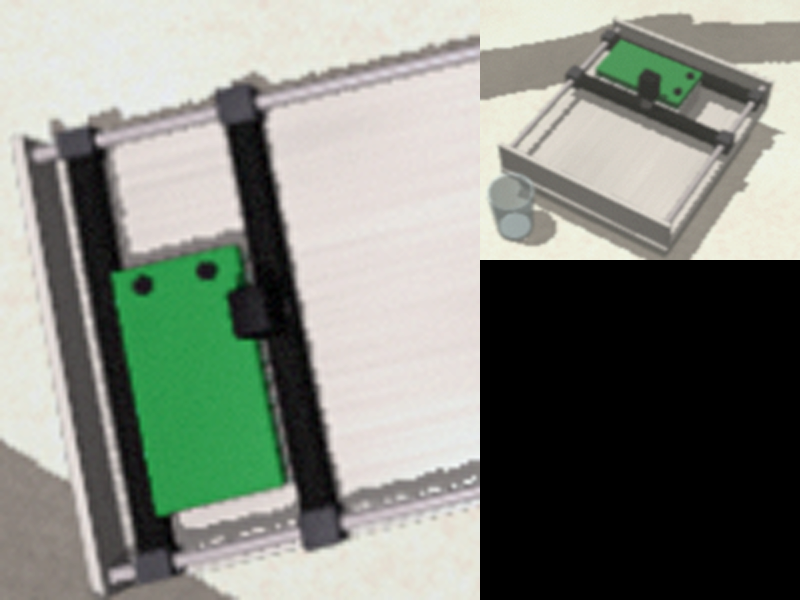

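The tank now lies square between the bars: lid corners (112,272), (240,246), (287,482), (158,515), grip block top at about (250,310). One numeric check, then I'll hand in.

Run:
```python
from h import *
f=lambda a:np.array(a)/4+[140,175]
a=np.radians(12.87);c=np.array([.4924,.244]);M=np.array([[np.cos(a),np.sin(a)],[-np.sin(a),np.cos(a)]])
S=lambda P:((P[:,:2]-c)@M.T*1000).round(1)
T=S(px("top",f([(112,272),(240,246),(287,482),(158,515)]),.125));print(T,T.mean(0))
print("grip",S(px("top",f([(250,310)]),.170)),"clamp ends",S(px("top",f([(237,105),(320,524)]),.112)))
```

```text
[[  44.6  118.3]
 [  42.6   38.1]
 [-102.    37.3]
 [-104.3  117.3]] [-29.775  77.75 ]
grip [[-0.5 26.9]] clamp ends [[ 131.2   27.4]
 [-131.3   26.3]]
```

Measured in the shaker's frame, the tank's faces are at y = 118 and 38 mm. The bars' faces are at 118 and about 38–39 mm, so it is snug and square.

```bash
python3 -c "
from cell import job; print(job.sign_off())"
```

```text
the job is handed in; nothing more can be done
None
```

The bottle stands upright in the steel tray, the gel tank is held snugly and squarely between the clamp bar and the fixed bar, the gripper has let go and moved clear, and the job is handed in at about 18 s.

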